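# Test the breaker of the bench socket box, then hold its sprung cover open

### The job

Test the residual-current breaker on the portable socket box before a colleague uses it: press its yellow test button so that the black lever drops, then lift the lever back up until it latches and take the fingers off it. Then lift the blue spring-shut socket cover by its tab and hold it open square to the panel, 90 degrees from closed, so that the colleague can push the plug in: finish while still holding the cover there, without letting go. Do not disturb the timer, the brown bottle and the marker nearby.

Things in the scene. Friction and masses are not known exactly. Their poses are not given: they have to be found in the camera images.
- socket_box: Dark grey wedge-shaped socket box, fixed; 190 deep (x), 270 wide (y). Origin: centre of its underside; x to its high back (away from the robot at yaw 0), y left, z up. Its top is a light grey panel that slopes up toward +x at 20 degrees, 52 high at the front, 121 at the back; a handle bar runs up to 30 behind the back. Breaker on the left half, blue socket on the right.
- panel_middle (a point): Middle of the sloping panel, on its face, 87 mm above the table. Axes: x up the slope, y left, z square out of the panel. The breaker is a cream block, 50 mm (x) by 72 mm (y), its front 8 mm out of the panel, centred 70 mm left (+y) of this point.
- test_button_top (a point): Centre of the top of the yellow round test button, 14 mm across, standing 8 mm out of the breaker's front, 90 mm left (+y) of panel_middle and 40 mm left of the lever. Moves with the button; axes as panel_middle. Press it along -z of this point, into the panel.
- test_button (a joint): Travel of the test button, m: 0 out, 0.005 fully in. Spring return, about 1.5 N to start and 4 N fully in; the lever is released when it is most of the way in. While the lever is lifted the button dips by itself and comes out again as the lever latches.
- lever_tip (a point): Middle of the free end of the black breaker lever, 28 mm from its pivot; turns with the lever. The lever is 20 mm wide (y) and 8 mm thick; its pivot runs along the panel's y, 4 mm out of the panel face, 50 mm left (+y) of panel_middle.
- lever_angle (a joint): Lever angle, rad: 0 up and latched (leans up the slope, 0.5 from square to the panel); 1.0 dropped (leans down the slope, 0.5 from square). A spring drops it when the test button frees it; else the catch holds it. Pushed up the slope from its lower side (2 to 6 N) right to its stop at -0.08 it latches and then rests at 0.01 to 0.04; stopped short it falls back or hangs near 0.1: push again.
- lever: The black lever itself, the part that is pushed; its origin lies on the pivot.
- cover_hinge_line (a point): Middle of the hinge of the blue cover, 34 mm out of the panel face, 58 mm up the slope and 65 mm right (-y) of panel_middle. The hinge runs along the panel's y.
- cover_tab (a point): Middle of the blue cover's lift tab, 100 mm from the hinge. Tab: 14 mm wide along the hinge (pinch it so, along the panel's y), 9 mm thick, reaching 26 mm beyond the round lid and 11 mm beyond this point. Shut, it points down the slope, parallel to the panel and 34 mm out of it, free beneath and beside. Moves with the cover; x from tab to hinge, z out of the lid's outer face.
- cover_angle (a joint): Opening angle of the cover, rad: 0 shut, 1.571 square to the panel (wanted), 2.1 end stop. The tab rises and swings up and away from the robot about the hinge. A spring shuts it: about 0.9 N at the tab when shut, 1.5 N at 90 degrees; let go, it snaps shut.
- cover: The blue cover: a round lid 77 mm across, its centre 46 mm from the hinge, with the lift tab; its origin lies on the hinge.
- timer: White kitchen-style timer with a black knob, 66 x 66 x 44 mm; loose bystander. Origin: centre of its underside.
- reagent_bottle: Small brown bottle with a black cap, 46 mm across, 98 mm high; loose bystander. Origin: centre of its underside.
- marker: Red and green marker pen lying on the table, 124 mm long, 13 mm thick; loose bystander. Origin: centre of its underside.

How it is judged (in metres and radians):
On the way, in this order (a step that is already met when the one before it is completed fails the run):
1. the test button is pressed in (value of joint test_button above 0.0015 m).
2. the lever has dropped (value of joint lever_angle above 0.75 rad), for 0.1 s.
3. the lever is back up and latched, and nothing touches it (value of joint lever_angle below 0.06 rad and contact force between lever and the arm below 0.1 N and contact force between lever and the fingers below 0.1 N), for 0.3 s.
At the end, for the whole second after the job is handed in: The fingers hold the blue cover still at 90 degrees from shut, within 12 degrees, and nothing else carries it; the lever is up and latched, the test button out; timer, bottle and marker are within 30 mm of where they stood (value of joint cover_angle between 1.361 and 1.78 rad and not (velocity of joint cover_angle above 0.1 rad/s) and not (velocity of joint cover_angle below -0.1 rad/s) and contact force between cover and the fingers above 0.4 N and contact force between cover and timer below 0.1 N and contact force between cover and reagent_bottle below 0.1 N and contact force between cover and marker below 0.1 N and value of joint lever_angle below 0.06 rad and value of joint test_button below 0.0015 m and distance of each of timer, reagent_bottle, marker from where it was at the start of the episode below 0.03 m); the arm keeps its last pose, push and grip.
It fails at once if the timer is knocked away (more than 30 mm) (distance of timer from where it was at the start of the episode above 0.03 m).
It fails at once if the reagent bottle is knocked away (more than 30 mm) (distance of reagent_bottle from where it was at the start of the episode above 0.03 m).
It fails at once if the marker is knocked away (more than 30 mm) (distance of marker from where it was at the start of the episode above 0.03 m).
It also fails if it takes over 51 s, if anything falls off the work surface, if the arm or the gripper's body presses on something with over 40 N, if the wrist force passes 120 N, or if a joint passes its speed limit or range.

### The arm

A 6-joint arm with a two-finger parallel gripper is mounted at the origin on a cart in front of the work surface, level with it; the furniture and walls round the work are solid. World frame = base frame: x ahead of the robot, y to its left, z up, the work surface at z = 0. Lengths are in mm, angles in rad, forces in N, time in s.
With the tool pointing down it reaches from about 275 to 750 mm from the base axis. Payload 10.2 kg.
Tool frame: the origin (TCP) lies between the finger pads; the fingertips stand 19 mm ahead of it and the grasp point (between the pads) is the TCP; z points along the fingers, y is the line along which they close (so a half turn about z gives the same grasp; the last joint's range is limited). The gripper opens to 85 mm and grips with 20 to 120 N. Pads are 22 mm wide; open, the fingers measure 114 mm over their backs; the gripper's body (76 mm by 85 mm) begins 54 mm behind the grasp point. The pads swing forward as they close: fully open they stand 13 mm farther back than shut.
Start: joints at [-1.341, 0.313, 1.498, -0, 1.331, -0.223], TCP at [229.668, -472.106, 250.294] pointing down, gripper open.
Joint ranges: [-2.94, 2.94], [-0.97, 2.17], [0.19, 2.56], [-1.23, 4.37], [0.02, 3.11], [-2.88, 2.88]. Speed limits (rad/s): [2.39, 2.39, 3.01, 3.14, 3.14, 3.14].

### API

Orientations are given as a unit quaternion [w, x, y, z].
In Python, from rig import sense, capture, finish_job gives the robot as it stands. The module is installed in compiled form; this text tells all that it offers.
- The arm moves only by the tool move_arm, never from a script. Its argument "moves" is a list of rows, each an object with "turn": the turn, a rotation vector about the tool's x, y, z in rad, a list of three; "translation": the shift along the tool's x, y, z in mm, a list of three; "hand": the opening, from 0 (shut) to 1 (fully open). In form: [{"turn": [wx, wy, wz], "translation": [x, y, z], "hand": hand}, ...]. A call has 1 to 10 rows; each row shifts and turns the commanded pose from where the row before left it, along the tool's axes as they then stand; what a row does not reach is not made up. A row lasts 1/12 s, in which the tool goes at most 41.7 mm and 7.16 degrees, less where a joint would pass 70% of its speed; a pose out of reach is approached as far as the arm can. A call with a gripper value outside its range is refused whole. The fingers move at their own pace and stop on an object; "grip_force" is the grip in N (left out, the last holds). Time passes only in rows, so rows that do not move let the fingers close. It gives the time, the measured TCP pose, the force, the opening and the grip force at its end, in the units of the state.
- sense(): the state, without advancing time (a new reading comes with each control period).
- capture(name): name is "scene" or "top"; returns a dict with "image" (400x640x3 uint8, blue, green, red), "z_map" (400x640 float32, mm along the optical axis (not along the pixel's ray), 0 where there is no reading), "vertical_fov" (degrees; the focal length in pixels is half the picture's height over the tangent of half this angle, whatever the lens; pixels are square), "cx", "cy" (the principal point, pixels), "k1" (the pictures are not rectified: a ray, as slopes to the right and down, at radius r is drawn at 1 + k1 r^2 times it, then the intrinsics apply), "R" (3x3) and "t" (3): a world point X has camera coordinates R X + t. Camera axes: x right, y down, z forward; pixel columns grow to the right and rows downward; lengths in mm; the calibration is good to about 2 mm. A picture is of the moment at which its call begins.
- finish_job(): hands the job in; it is judged then, once.
The state is a dict: "time_s": time; "joints": joint angles; "dq": joint speeds; "tau": joint torques, N m; "eef_pos": TCP position; "ee_rot": TCP orientation; "force": force on the tool from outside, world axes, zero at the start; "wrist_torque": the same for the moment, N m; "grip_width": opening from 0.0 (shut) to 1.0 (fully open); "grip_force": force on a finger pad.
Only numpy, scipy, OpenCV 4.12 (cv2) and the standard library are available. Lean on these libraries where they do the work, as an engineer would, in place of code of your own. Each camera call takes 0.05 s, during which the arm holds its last target. There are 200 camera calls.

## Working session

There is one attempt and no reset: what is moved stays moved. The work goes in short steps, Python scripts to look and compute and a tool call to move; the robot and the scene stay as the last step left them, time stands still between calls to the robot, and variables do not carry over. Pictures are saved under pics/ and viewed, at most 10 in all, crops included, and the job is handed in when it is done.

Besides the shell and the picture viewer there is one more tool, called after ">>>" as a command line: name --argument value ..., lists and objects as JSON in quotes. move_arm: Moves the arm, as the interface text tells. Its arguments: {"type":"object","properties":{"moves":{"type":"array","items":{"type":"object","properties":{"turn":{"type":"array","items":{"type":"number"}},"translation":{"type":"array","items":{"type":"number"}},"hand":{"type":"number"}}}},"grip_force":{"type":"number"}},"required":["moves"]}

```bash
mkdir -p pics; cat > h.py <<'E'
import numpy as np, cv2
from rig import sense, capture, finish_job
def K(c):
    f=200/np.tan(np.radians(c['vertical_fov'])/2); return f
def ray(c,u,v):
    f=K(c); d=np.array([(u-c['cx'])/f,(v-c['cy'])/f]); s=d.copy()
    for _ in range(20): s=d/(1+c['k1']*(s@s))
    return s
def pts(c,mask):
    """world points from z map under mask"""
    v,u=np.nonzero(mask&(c['z_map']>0)); f=K(c)
    d=np.stack([(u-c['cx'])/f,(v-c['cy'])/f],1); s=d.copy()
    for _ in range(20): s=d/(1+c['k1']*(s**2).sum(1,keepdims=True))
    z=c['z_map'][v,u][:,None]
    return (np.hstack([s*z,z])-c['t'])@np.array(c['R'])
def proj(c,X):
    p=np.array(c['R'])@X+c['t']; s=p[:2]/p[2]; s=s*(1+c['k1']*(s@s)); return s*K(c)+[c['cx'],c['cy']]
E
python3 - <<'E'
from h import *
s=sense(); print(s)
for n in('scene','top'):
    c=capture(n); cv2.imwrite(f'pics/{n}0.png',c['image']); print(n,c['vertical_fov'],c['k1'],c['R'],c['t'],(c['z_map']>0).mean())
E
```

```text
{'time_s': 0.0, 'joints': array([-1.34138236e+00,  3.13390821e-01,  1.49844164e+00,  6.99523915e-06,
        1.33097144e+00, -2.23417672e-01]), 'dq': array([-0.00160714, -0.00045425,  0.00076101, -0.00036571,  0.00048367,
       -0.0001872 ]), 'tau': array([-2.11508050e-04, -4.12270260e+01, -2.59742403e+01, -1.56982746e-04,
        4.14645896e-03,  3.22318044e-05]), 'eef_pos': array([ 229.62304971, -471.86469714,  249.76361889]), 'ee_rot': array([-6.05634805e-04,  9.74477260e-01,  2.24485419e-01,  1.58123943e-06]), 'force': array([ 0.31916055, -0.71259403,  0.3652736 ]), 'wrist_torque': array([-0.01926897, -0.00276071, -0.03784263]), 'grip_force': 0.0, 'grip_width': 0.998389602312081}
scene 46.43838190220829 -0.04024456200574589 [[-0.70754591 -0.70651776 -0.01454129]
 [-0.50817389  0.52299692 -0.6842759 ]
 [ 0.49105813 -0.47676711 -0.72907821]] [498.67180355 295.14598501 858.04217879] 0.99601953125
top 44.979530409106914 0.030508167733309915 [[ 0.00354808 -0.99990197  0.01354477]
 [-0.99813401 -0.00436684 -0.0609051 ]
 [ 0.06095828 -0.0133034  -0.99805166]] [ 128.52257931  602.55443928 1276.71288734] 0.99589453125
```

View pics/scene0.png

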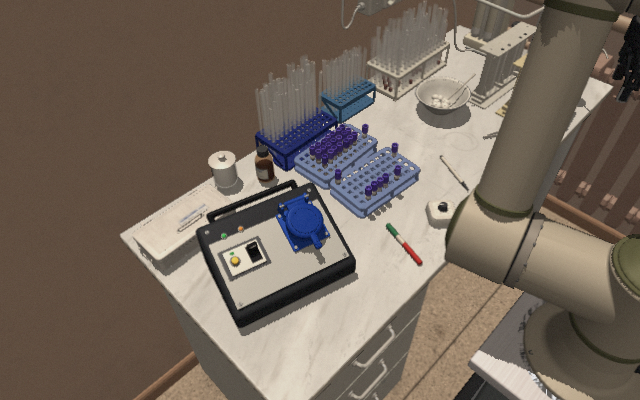

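View pics/top0.png

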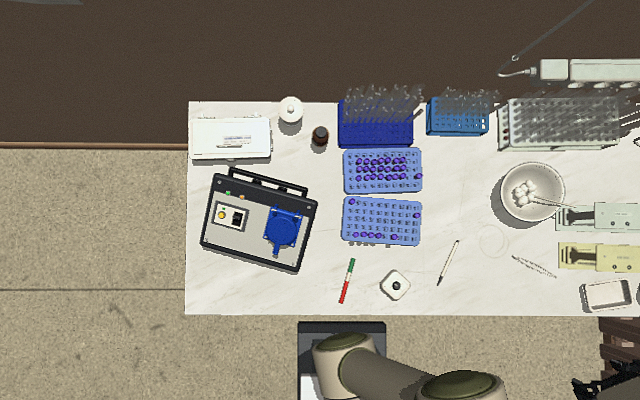

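The scene view shows the yellow button at about (235,261), the black lever at (254,251) and the blue cover at (305,222) with its tab at (319,241). In the top view the button is at (222,215), the lever at (237,218) and the cover at (283,228). The marker is at (347,280), the timer at (395,285) and the bottle at (320,135).

```bash
python3 - <<'E'
from h import *
Y={}
for n,(u0,u1,v0,v1) in {'scene':(190,360,180,325),'top':(195,325,165,280)}.items():
    c=capture(n); im=c['image']; hsv=cv2.cvtColor(im,cv2.COLOR_BGR2HSV); roi=np.zeros(im.shape[:2],bool); roi[v0:v1,u0:u1]=1
    H,S,V=[hsv[...,i].astype(int) for i in range(3)]
    pan=roi&(S<45)&(V>120)
    P=pts(c,pan); P=P[(P[:,2]>40)&(P[:,2]<130)]
    for _ in range(6):   # robust plane
        A=np.c_[P[:,:2],np.ones(len(P))]; k=np.linalg.lstsq(A,P[:,2],rcond=None)[0]; r=P[:,2]-A@k
        P=P[abs(r)<max(3,1.5*r.std())]
    nrm=np.array([-k[0],-k[1],1]);nrm/=np.linalg.norm(nrm)
    print(n,'normal',nrm,'tilt',np.degrees(np.arccos(nrm[2])),'yaw',np.degrees(np.arctan2(k[1],k[0])),'rms',(P[:,2]-np.c_[P[:,:2],np.ones(len(P))]@k).std(),len(P))
    rect=cv2.minAreaRect(P[:,:2].astype(np.float32)); print(' rect',rect, 'h at c',k@[*rect[0],1])
    yel=roi&(H>18)&(H<35)&(S>130)&(V>120); Q=pts(c,yel); v,u=np.nonzero(yel)
    print(' yellow',len(Q),Q.mean(0),'above',((Q-[0,0,k[2]])@nrm).max(), u.mean(),v.mean())
    Y[n]=(c,u.mean(),v.mean())
    blu=roi&(H>100)&(H<130)&(S>130); B=pts(c,blu); up=nrm; o=(B-[0,0,k[2]])@nrm
    print(' blue out-of-panel pct',np.percentile(o,[5,25,50,75,95]))
    yw=np.arctan2(k[1],k[0]); ex=np.array([np.cos(yw),np.sin(yw),0]);ey=np.array([-ex[1],ex[0],0]); ex=np.cross(ey,nrm)
    L=B[o>28]; a=L@ex;b=L@ey; i=a.argsort()[:12]; print(' tab end',L[i].mean(0),'lid y mid',(b.max()+b.min())/2,'x range',a.min(),a.max(),'tab y',b[i].mean())
    dk=roi&(V<60); D=pts(c,dk); o=(D-[0,0,k[2]])@nrm; a=D@ex; b=D@ey; q=Q.mean(0); 
    m=(o>6)&(abs(a-q@ex)<45)&(abs(b-q@ey+40)<18); print(' lever',m.sum(),D[m].mean(0), 'rel btn',(a[m]-q@ex).mean(),(b[m]-q@ey).mean(),o[m].max(), 'btn',q@ex,q@ey)
    np.savez(n,k=k)
# triangulate yellow
A=[];bb=[]
for c,u,v in Y.values():
    s=ray(c,u,v); R=np.array(c['R']); t=np.array(c['t'])
    for i in(0,1): A.append(R[i]-s[i]*R[2]); bb.append(s[i]*t[2]-t[i])
print('tri yellow',np.linalg.lstsq(np.array(A),np.array(bb),rcond=None)[0])
E
```

```text
scene normal [ 0.07635176 -0.01652901  0.99694393] tilt 4.4805351865471685 yaw 167.78482208942907 rms 3.145188622403377 2757
 rect ((649.7417602539062, 258.89959716796875), (247.27252197265625, 375.1203308105469), 79.56375885009766) h at c 56.93568123304589
 yellow 41 [569.94866599 360.27158059 102.01613008] above 40.592807549722195 234.70731707317074 260.0731707317073
 blue out-of-panel pct [19.01012234 43.38647298 57.21467404 67.8644311  78.51686019]
 tab end [595.7954639  191.01955111 115.96130105] lid y mid -315.56838605733947 x range -538.255674652076 -405.80081635248433 tab y -312.75546057902454
 lever 255 [588.3456569  396.69727001  85.80200696] rel btn -11.508656053859665 -39.493511018142506 45.88338923556013 btn -471.3784079098785 -472.70684223044816
top normal [-0.33255179  0.09016573  0.93876485] tilt 20.154846646331745 yaw -15.17005751746287 rms 1.5632710921946442 2440
 rect ((550.9501953125, 276.151123046875), (256.08935546875, 156.9105224609375), 74.52899169921875) h at c 88.88107617767133
 yellow 27 [576.43973884 354.52153166 102.07095144] above 16.436062870639326 222.55555555555554 213.22222222222223
 blue out-of-panel pct [ 1.16271406 29.48121286 34.77622828 36.92002888 39.23852472]
 tab end [479.050862   223.50588304 106.61537225] lid y mid 341.406115856388 x range 413.2083181414618 530.504277169263 tab y 341.0778022407765
 lever 47 [563.4167178  317.99317538 104.22054155] rel btn -2.0853006348663214 -38.6633936313778 32.72982575622522 btn 470.3618880720337 493.0131902259701
tri yellow [577.05154135 356.50465985  91.16260006]
```

```bash
python3 - <<'E'
from h import *
a=capture('scene')['image'][175:325,190:365]; b=capture('top')['image'][160:280,190:330]
a=cv2.resize(a,None,fx=4.5,fy=4.5,interpolation=cv2.INTER_CUBIC)[:600,:]; b=cv2.resize(b,None,fx=5,fy=5,interpolation=cv2.INTER_CUBIC)
cv2.imwrite('pics/sc.png',a[:600,:800]); cv2.imwrite('pics/tc.png',b)
E
```

```text
(no output)
```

View pics/sc.png

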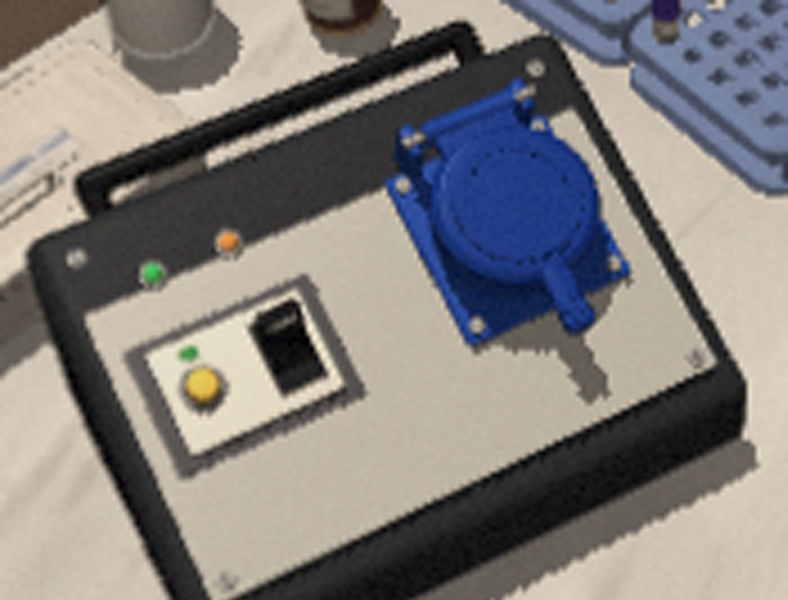

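View pics/tc.png

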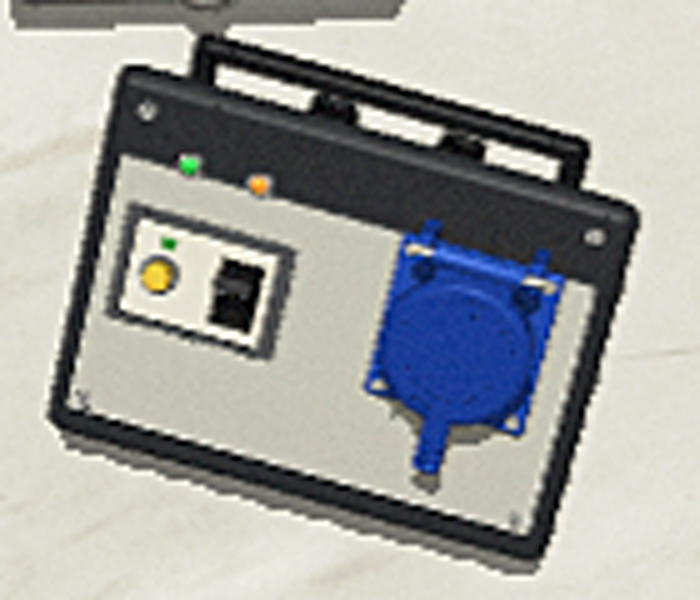

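The crops resolve all four panel screws, the button, the lever (up) and the tab tip in both views. I'll triangulate these.

```bash
python3 - <<'E'
from h import *
from scipy.optimize import least_squares
C={n:capture(n) for n in('scene','top')}
S=dict(BR=(536,68),BL=(76,258),FL=(228,580),FR=(697,358),btn=(203,383),tab=(578,325),lid=(517,203))
T=dict(BR=(595,236),BL=(147,109),FL=(83,402),FR=(516,519),btn=(157,275),tab=(426,472),lid=(456,349))
ob={k:[(C['scene'],190-.4+S[k][0]/4.5,175-.4+S[k][1]/4.5),(C['top'],190-.4+T[k][0]/5,160-.4+T[k][1]/5)] for k in S}
X={}
for k,o in ob.items():
    A=[];b=[]
    for c,u,v in o:
        s=ray(c,u,v);R=np.array(c['R']);t=np.array(c['t'])
        for i in(0,1):A.append(R[i]-s[i]*R[2]);b.append(s[i]*t[2]-t[i])
    X[k]=np.linalg.lstsq(np.array(A),np.array(b),rcond=None)[0]
    print(k,X[k].round(1),[(proj(c,X[k])-[u,v]).round(2) for c,u,v in o])
print('mid',np.mean([X[k] for k in('BR','BL','FL','FR')],0), 'side lens',[np.linalg.norm(X[a]-X[b]) for a,b in('BR','FR'),] if 0 else [np.linalg.norm(X['BR']-X['BL']),np.linalg.norm(X['FR']-X['FL']),np.linalg.norm(X['BR']-X['FR']),np.linalg.norm(X['BL']-X['FL'])])
def frame(yaw):
    c,s=np.cos(yaw),np.sin(yaw);t=np.radians(20)
    ex=np.array([c*np.cos(t),s*np.cos(t),np.sin(t)]);ey=np.array([-s,c,0]);return np.array([ex,ey,np.cross(ex,ey)])
def loc(p):
    return dict(BR=(p[3],-p[4],1),BL=(p[3],p[4],1),FL=(-p[5],p[4],1),FR=(-p[5],-p[4],1),btn=(0,90,16),tab=(-53,-65,34))
def res(p,cams=(0,1)):
    F=frame(p[2]);M=np.array([p[0],p[1],87]);r=[]
    for k,l in loc(p).items():
        for i in cams:
            c,u,v=ob[k][i]; r+=list(proj(c,M+np.array(l)@F)-[u,v])
    return np.array(r)
for cams in((0,1),(0,),(1,)):
    f=least_squares(res,[555,270,-.26,90,120,90],args=(cams,),loss='soft_l1'); print(cams,f.x.round(3),res(f.x,cams).round(1))
    if len(cams)==2:
        F=frame(f.x[2]);print(F.round(3)); np.savez('box',M=np.array([f.x[0],f.x[1],87]),F=F)
        for k,l in loc(f.x).items(): print(k,(np.array([*f.x[:2],87])+np.array(l)@F).round(1))
E
```

```text
File "<stdin>", line 15
    print('mid',np.mean([X[k] for k in('BR','BL','FL','FR')],0), 'side lens',[np.linalg.norm(X[a]-X[b]) for a,b in('BR','FR'),] if 0 else [np.linalg.norm(X['BR']-X['BL']),np.linalg.norm(X['FR']-X['FL']),np.linalg.norm(X['BR']-X['FR']),np.linalg.norm(X['BL']-X['FL'])])
                                                                                                                             ^
SyntaxError: invalid syntax
```

```bash
cat > m.py <<'E'
from h import *
from scipy.optimize import least_squares
C={n:capture(n) for n in('scene','top')}
S=dict(BR=(536,68),BL=(76,258),FL=(228,580),FR=(697,358),btn=(203,383),tab=(578,325),lid=(517,203))
T=dict(BR=(595,236),BL=(147,109),FL=(83,402),FR=(516,519),btn=(157,275),tab=(426,472),lid=(456,349))
ob={k:[(C['scene'],190-.4+S[k][0]/4.5,175-.4+S[k][1]/4.5),(C['top'],190-.4+T[k][0]/5,160-.4+T[k][1]/5)] for k in S}
X={}
for k,o in ob.items():
    A=[];b=[]
    for c,u,v in o:
        s=ray(c,u,v);R=np.array(c['R']);t=np.array(c['t'])
        for i in(0,1):A.append(R[i]-s[i]*R[2]);b.append(s[i]*t[2]-t[i])
    X[k]=np.linalg.lstsq(np.array(A),np.array(b),rcond=None)[0]
    print(k,X[k].round(1),[(proj(c,X[k])-[u,v]).round(2) for c,u,v in o])
print('mid',np.mean([X[k] for k in('BR','BL','FL','FR')],0))
def frame(yaw):
    c,s=np.cos(yaw),np.sin(yaw);t=np.radians(20)
    ex=np.array([c*np.cos(t),s*np.cos(t),np.sin(t)]);ey=np.array([-s,c,0]);return np.array([ex,ey,np.cross(ex,ey)])
def loc(p):
    return dict(BR=(p[3],-p[4],1),BL=(p[3],p[4],1),FL=(-p[5],p[4],1),FR=(-p[5],-p[4],1),btn=(0,90,16),tab=(-53,-65,34))
def res(p,cams=(0,1)):
    F=frame(p[2]);M=np.array([p[0],p[1],87]);r=[]
    for k,l in loc(p).items():
        for i in cams:
            c,u,v=ob[k][i]; r+=list(proj(c,M+np.array(l)@F)-[u,v])
    return np.array(r)
for cams in((0,1),(0,),(1,)):
    f=least_squares(res,[555,270,-.26,90,120,90],args=(cams,),loss='soft_l1'); print(cams,f.x.round(3),res(f.x,cams).round(1))
    if len(cams)==2:
        F=frame(f.x[2]);print(F.round(3)); np.savez('box',M=np.array([f.x[0],f.x[1],87]),F=F)
        for k,l in loc(f.x).items(): print(k,(np.array([*f.x[:2],87])+np.array(l)@F).round(1))
E
python3 m.py
```

```text
BR [592.5 140.1 115.9] [array([-0.1, -0. ]), array([0.06, 0.06])]
BL [654.7 362.2 115.8] [array([0.06, 0.  ]), array([-0.04, -0.03])]
FL [509.4 401.7  64. ] [array([0.01, 0.  ]), array([-0.01, -0.01])]
FR [449.7 179.7  59.3] [array([-0.16, -0.  ]), array([0.09, 0.09])]
btn [573.  358.7  98.6] [array([-0.11, -0.  ]), array([0.06, 0.05])]
tab [476.8 224.9 102. ] [array([0.91, 0.  ]), array([-0.51, -0.51])]
lid [535.9 207.7 120.6] [array([-0.43, -0.01]), array([0.25, 0.25])]
mid [551.56312295 270.88452738  88.74919819]
(0, 1) [ 5.53243e+02  2.70574e+02 -2.70000e-01  7.85340e+01  1.15159e+02
  8.04420e+01] [-0.3  0.1  0.1 -0.2  0.2  0.2  0.1 -0.  -0.3  0.6  0.2 -0.6 -0.1 -0.2
 -0.   0.3 -0.  -0.7 -0.2  0.4  1.2  0.2 -0.2 -0.5]
[[ 0.906 -0.251  0.342]
 [ 0.267  0.964  0.   ]
 [-0.33   0.091  0.94 ]]
BR [593.3 140.  114.8]
BL [654.8 361.9 114.8]
FL [510.8 401.8  60.4]
FR [449.3 179.9  60.4]
btn [572.  358.8 102. ]
tab [476.7 224.3 100.8]
(0,) [ 5.53335e+02  2.70579e+02 -2.71000e-01  7.87610e+01  1.15111e+02
  8.02950e+01] [-0.4  0.1  0.2  0.1 -0.3  0.4 -0.2 -0.2 -0.1 -0.8  1.1  0.2]
(1,) [ 5.53324e+02  2.70498e+02 -2.69000e-01  7.80170e+01  1.15227e+02
  8.10300e+01] [ 0.1 -0.1  0.   0.2  0.2 -0.4  0.   0.4 -0.2  0.4 -0.2 -0.5]
```

The two views agree on the box pose to about 1 mm: M = (553.3, 270.5, 87), yaw = -0.27. Next I'll write a planner that turns a target pose in panel axes into equal tool-frame rows.

```bash
cat > p.py <<'E'
import sys
from h import *
from scipy.spatial.transform import Rotation as Ro
B=np.load('box.npz'); M=B['M']; F=B['F']; ex,ey,n=F
def cur():
    s=sense(); q=s['ee_rot']; return s,s['eef_pos'],Ro.from_quat([q[1],q[2],q[3],q[0]])
def orient(alpha,flip=1):
    """tool z=-n turned by alpha toward +ex; tool y = +ey (flip=1) or -ey"""
    z=-np.cos(alpha)*n+np.sin(alpha)*ex; y=flip*ey; return Ro.from_matrix(np.stack([np.cross(y,z),y,z],1))
def loc(s):
    return (F@(s['eef_pos']-M)).round(1)
def plan(P,R,N=None,P0=None,R0=None):
    s,p,r=cur(); p=p if P0 is None else P0; r=r if R0 is None else R0
    w=(r.inv()*R).as_rotvec(); th=np.linalg.norm(w)
    for N in ([N] if N else range(1,200)):
        # sum_k exp(k w/N) t = r^-1 (P-p)
        A=sum(Ro.from_rotvec(w*k/N).as_matrix() for k in range(N)); t=np.linalg.solve(A,r.inv().apply(P-p))
        if np.linalg.norm(t)<41 and th/N<.122: break
    print('rows',N,'turn',(w/N).round(4),'trans',t.round(2)); return P,R
def show():
    s,p,r=cur(); print('t',s['time_s'],'loc',loc(s),'F',(F@s['force']).round(1),'grip',s['grip_width'],s['grip_force'],'q',s['joints'].round(2))
    with open('kin.txt','a') as f: f.write(repr([*s['joints'],*s['eef_pos'],*s['ee_rot']])+'\n')
def L(x,y,z): return M+np.array([x,y,z])@F
E
python3 - <<'E'
from p import *
show(); plan(L(0,90,16+19+40),orient(0,1))
E
```

```text
t 0.4 loc [ -50.9 -802.1  192.2] F [ 0.5  0.3 -0.3] grip 1.0016809738521235 0.0 q [-1.34  0.31  1.5  -0.    1.33 -0.22]
rows 29 turn [-0.0145 -0.0055 -0.0823] trans [36.82 15.52 -1.74]
```

>>> move_arm --moves '[{"turn": [-0.0145, -0.0055, -0.0823], "translation": [36.8, 15.5, -1.7], "hand": 0}, {"turn": [-0.0145, -0.0055, -0.0823], "translation": [36.8, 15.5, -1.7], "hand": 0}, {"turn": [-0.0145, -0.0055, -0.0823], "translation": [36.8, 15.5, -1.7], "hand": 0}, {"turn": [-0.0145, -0.0055, -0.0823], "translation": [36.8, 15.5, -1.7], "hand": 0}, {"turn": [-0.0145, -0.0055, -0.0823], "translation": [36.8, 15.5, -1.7], "hand": 0}, {"turn": [-0.0145, -0.0055, -0.0823], "translation": [36.8, 15.5, -1.7], "hand": 0}, {"turn": [-0.0145, -0.0055, -0.0823], "translation": [36.8, 15.5, -1.7], "hand": 0}, {"turn": [-0.0145, -0.0055, -0.0823], "translation": [36.8, 15.5, -1.7], "hand": 0}, {"turn": [-0.0145, -0.0055, -0.0823], "translation": [36.8, 15.5, -1.7], "hand": 0}, {"turn": [-0.0145, -0.0055, -0.0823], "translation": [36.8, 15.5, -1.7], "hand": 0}]'

```text
time_s: 1.23
eef_pos: [584.6, -310.0, 260.9]
ee_rot: [0.075, 0.799, 0.596, -0.01]
force: [0.1, -0.4, -0.3]
grip_width: 0.001
grip_force: 0.0
```

```bash
python3 - <<'E'
from p import *
show(); print(sense()['eef_pos']); plan(L(0,90,16+19+40),orient(0,1))
E
```

```text
t 1.2333 loc [ 233.5 -551.2  100.1] F [ 0.1 -0.3 -0.3] grip 0.0009945830504518866 0.0 q [-0.64  0.55  1.12 -0.06  1.33 -0.34]
[ 584.6131612  -310.0161917   260.93227961]
rows 19 turn [-0.0145 -0.0055 -0.0822] trans [36.74 15.49 -1.77]
```

```bash
python3 - <<'E'
from p import *
s,p,r=cur(); R=orient(0,1); w=(r.inv()*R).as_rotvec(); Rm=r*Ro.from_rotvec(w*.55)
a=plan(np.array([520,30,240]),Rm); print(L(0,90,75)); plan(L(0,90,75),R,P0=a[0],R0=a[1])
E
```

```text
rows 9 turn [-0.0168 -0.0064 -0.0954] trans [39.28 -3.51 -5.06]
[552.54507834 364.15573652 157.47694656]
rows 9 turn [-0.0138 -0.0052 -0.0781] trans [22.84 31.53  4.36]
```

>>> move_arm --moves '[{"turn": [-0.0168, -0.0064, -0.0954], "translation": [39.3, -3.5, -5.1], "hand": 0}, {"turn": [-0.0168, -0.0064, -0.0954], "translation": [39.3, -3.5, -5.1], "hand": 0}, {"turn": [-0.0168, -0.0064, -0.0954], "translation": [39.3, -3.5, -5.1], "hand": 0}, {"turn": [-0.0168, -0.0064, -0.0954], "translation": [39.3, -3.5, -5.1], "hand": 0}, {"turn": [-0.0168, -0.0064, -0.0954], "translation": [39.3, -3.5, -5.1], "hand": 0}, {"turn": [-0.0168, -0.0064, -0.0954], "translation": [39.3, -3.5, -5.1], "hand": 0}, {"turn": [-0.0168, -0.0064, -0.0954], "translation": [39.3, -3.5, -5.1], "hand": 0}, {"turn": [-0.0168, -0.0064, -0.0954], "translation": [39.3, -3.5, -5.1], "hand": 0}, {"turn": [-0.0168, -0.0064, -0.0954], "translation": [39.3, -3.5, -5.1], "hand": 0}]'

```text
time_s: 1.98
eef_pos: [519.0, 30.9, 240.6]
ee_rot: [0.139, 0.47, 0.871, -0.019]
force: [0.2, 0.3, 0.8]
grip_width: 0.001
grip_force: 0.0
```

```bash
python3 - <<'E'
from p import *
show(); print(sense()['eef_pos']); plan(L(0,90,75),orient(0,1))
E
```

```text
t 1.9833 loc [  81.6 -240.1  133.8] F [0.3 0.3 0.7] grip 0.001426681391549772 0.0 q [-0.1   0.21  1.68 -0.17  1.01 -0.61]
[518.97823837  30.94289161 240.60503255]
rows 9 turn [-0.0137 -0.0052 -0.0779] trans [22.69 31.52  4.47]
```

>>> move_arm --moves '[{"turn": [-0.0137, -0.0052, -0.0779], "translation": [22.7, 31.5, 4.5], "hand": 0}, {"turn": [-0.0137, -0.0052, -0.0779], "translation": [22.7, 31.5, 4.5], "hand": 0}, {"turn": [-0.0137, -0.0052, -0.0779], "translation": [22.7, 31.5, 4.5], "hand": 0}, {"turn": [-0.0137, -0.0052, -0.0779], "translation": [22.7, 31.5, 4.5], "hand": 0}, {"turn": [-0.0137, -0.0052, -0.0779], "translation": [22.7, 31.5, 4.5], "hand": 0}, {"turn": [-0.0137, -0.0052, -0.0779], "translation": [22.7, 31.5, 4.5], "hand": 0}, {"turn": [-0.0137, -0.0052, -0.0779], "translation": [22.7, 31.5, 4.5], "hand": 0}, {"turn": [-0.0137, -0.0052, -0.0779], "translation": [22.7, 31.5, 4.5], "hand": 0}, {"turn": [-0.0137, -0.0052, -0.0779], "translation": [22.7, 31.5, 4.5], "hand": 0}, {"turn": [0, 0, 0], "translation": [0, 0, 0], "hand": 0}]'

```text
time_s: 2.82
eef_pos: [552.1, 367.1, 154.4]
ee_rot: [0.17, 0.131, 0.976, -0.024]
force: [0.9, 0.4, -1.4]
grip_width: 0.0
grip_force: 0.0
```

```bash
python3 - <<'E'
from p import *
show(); plan(L(0,90,16+19+6),orient(0,1))
c=capture('top'); cv2.imwrite('pics/t2.png',cv2.resize(c['image'][120:300,150:370],None,fx=3,fy=3,interpolation=cv2.INTER_CUBIC))
E
```

```text
t 2.8167 loc [-2.2 92.8 72.5] F [ 0.3  0.7 -1.6] grip 0.00027520922825939804 0.0 q [ 0.5   0.6   1.35 -0.29  0.95 -0.67]
rows 1 turn [-0.0006 -0.0039  0.0041] trans [-2.31 -2.75 31.51]
```

View pics/t2.png

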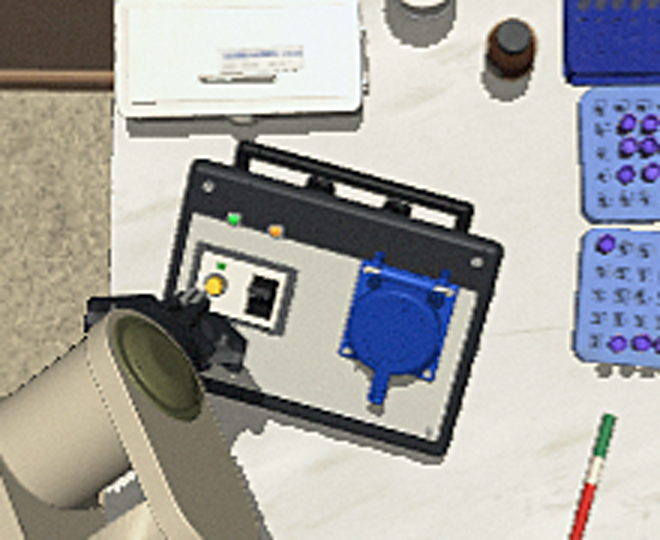

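The view is clear: the shut fingers hover just below the button at (215,285), and the lever at (263,295) and cover are free. Descending.

>>> move_arm --moves '[{"turn": [0, -0.004, 0.004], "translation": [-2.3, -2.8, 10], "hand": 0}, {"turn": [0, 0, 0], "translation": [0, 0, 11], "hand": 0}, {"turn": [0, 0, 0], "translation": [0, 0, 10.5], "hand": 0}, {"turn": [0, 0, 0], "translation": [0, 0, 0], "hand": 0}, {"turn": [0, 0, 0], "translation": [0, 0, 0], "hand": 0}]'

```text
time_s: 3.28
eef_pos: [567.2, 354.7, 127.8]
ee_rot: [0.173, 0.138, 0.975, -0.024]
force: [0.3, 0.9, 0.6]
grip_width: 0.001
grip_force: 0.0
```

```bash
python3 - <<'E'
from p import *
show(); plan(L(0,90,35),orient(0,1))
E
```

```text
t 3.2833 loc [ 5.5 84.8 41.4] F [0.3 1.  0.5] grip 0.0005217731254448262 0.0 q [ 0.47  0.64  1.37 -0.3   0.9  -0.66]
rows 1 turn [-0.0032  0.0023 -0.0106] trans [5.53 5.15 6.42]
```

>>> move_arm --moves '[{"turn": [-0.003, 0.002, -0.01], "translation": [5.5, 5.2, 0.4], "hand": 0}, {"turn": [0, 0, 0], "translation": [0, 0, 0], "hand": 0}, {"turn": [0, 0, 0], "translation": [0, 0, 0], "hand": 0}]'

```text
time_s: 3.53
eef_pos: [563.2, 362.7, 126.7]
ee_rot: [0.173, 0.132, 0.976, -0.023]
force: [0.5, -0.7, 0.0]
grip_width: 0.002
grip_force: 0.0
```

```bash
python3 - <<'E'
from p import *
show(); plan(L(0,90,35),orient(0,1))
E
```

```text
t 3.5333 loc [-0.6 91.5 42.5] F [ 0.7 -0.6 -0.2] grip 0.0019182591855514944 0.0 q [ 0.48  0.64  1.36 -0.3   0.89 -0.66]
rows 1 turn [0.0018 0.0017 0.0013] trans [-0.54 -1.49  7.46]
```

>>> move_arm --moves '[{"turn": [0, 0, 0], "translation": [-0.5, -1, 6], "hand": 0}, {"turn": [0, 0, 0], "translation": [0, 0, 3], "hand": 0}, {"turn": [0, 0, 0], "translation": [0, 0, 2], "hand": 0}, {"turn": [0, 0, 0], "translation": [0, 0, 1], "hand": 0}, {"turn": [0, 0, 0], "translation": [0, 0, 0], "hand": 0}, {"turn": [0, 0, 0], "translation": [0, 0, 0], "hand": 0}]'

```text
time_s: 4.03
eef_pos: [567.6, 360.2, 116.0]
ee_rot: [0.173, 0.132, 0.976, -0.023]
force: [-3.1, 0.0, 5.5]
grip_width: -0.001
grip_force: 3.4
```

```bash
python3 - <<'E'
from p import *
show()
E
```

```text
t 4.0333 loc [ 0.5 90.2 30.7] F [-0.9 -0.8  6.2] grip -0.001052150379727121 3.4251475458154346 q [ 0.47  0.66  1.36 -0.31  0.87 -0.66]
```

>>> move_arm --moves '[{"turn": [0, 0, 0], "translation": [0, 0, -15], "hand": 0}, {"turn": [0, 0, 0], "translation": [0, 0, -15], "hand": 0}, {"turn": [0, 0, 0], "translation": [20, -20, 0], "hand": 0}, {"turn": [0, 0, 0], "translation": [25, -20, 0], "hand": 0}, {"turn": [0, 0, 0], "translation": [0, 0, 0], "hand": 0}, {"turn": [0, 0, 0], "translation": [0, 0, 0], "hand": 0}, {"turn": [0, 0, 0], "translation": [0, 0, 0], "hand": 0}]'

```text
time_s: 4.62
eef_pos: [507.1, 336.1, 129.6]
ee_rot: [0.174, 0.132, 0.976, -0.022]
force: [0.1, -0.6, 1.1]
grip_width: -0.001
grip_force: 0.0
```

```bash
python3 - <<'E'
from p import *
show(); plan(L(-42,50,37),orient(0,1))
a=capture('scene')['image'][175:325,190:365]; b=capture('top')['image'][160:280,190:330]
cv2.imwrite('pics/d.png',np.hstack([cv2.resize(a,(400,343),interpolation=cv2.INTER_CUBIC),cv2.resize(b,(400,343),interpolation=cv2.INTER_CUBIC)]))
E
```

```text
t 4.6167 loc [-43.6  50.8  61.3] F [ 0.6 -0.6  0.9] grip -0.0007640988292105226 0.0 q [ 0.49  0.52  1.56 -0.33  0.82 -0.62]
rows 1 turn [0.0031 0.0035 0.0004] trans [-1.56 -0.89 24.27]
```

View pics/d.png

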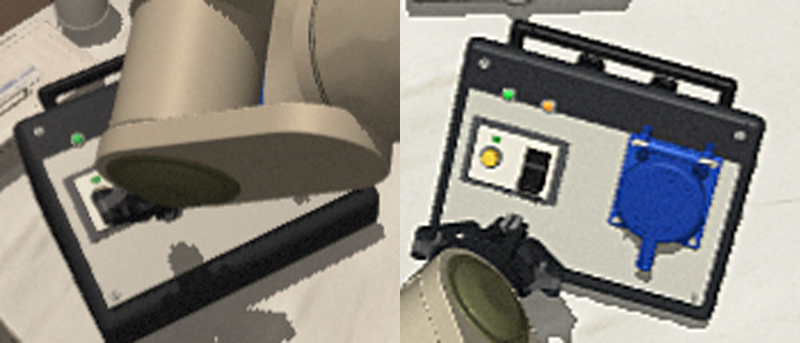

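```bash
python3 - <<'E'
from p import *
c=capture('top'); m=np.zeros((400,640),bool); m[195:240,225:250]=1
P=(pts(c,m)-M)@F.T; P=P[(abs(P[:,1]-50)<11)&(abs(P[:,0])<26)]
for a in range(-25,25,4):
    q=P[(P[:,0]>=a)&(P[:,0]<a+4)]; print(a+2,len(q),q[:,2].max().round(1) if len(q) else '')
E
```

```text
-23 2 6.8
-19 2 11.6
-15 12 33.2
-11 17 36.2
-7 24 30.4
-3 24 23.4
1 10 14.5
5 17 16.3
9 16 13.3
13 14 10.6
17 13 11.4
21 12 11.5
25 12 11.7
```

>>> move_arm --moves '[{"turn": [0, 0, 0], "translation": [0, -0.8, 12], "hand": 0}, {"turn": [0, 0, 0], "translation": [0, 0, 12], "hand": 0}, {"turn": [0, 0, 0], "translation": [-5, 0, 0], "hand": 0}, {"turn": [0, 0, 0], "translation": [-6, 0, 0], "hand": 0}, {"turn": [0, 0, 0], "translation": [-6, 0, 0], "hand": 0}, {"turn": [0, 0, 0], "translation": [-6, 0, 0], "hand": 0}, {"turn": [0, 0, 0], "translation": [-6, 0, 0], "hand": 0}, {"turn": [0, 0, 0], "translation": [-4, 0, 0], "hand": 0}, {"turn": [0, 0, 0], "translation": [-2, 0, 0], "hand": 0}, {"turn": [0, 0, 0], "translation": [0, 0, 0], "hand": 0}]'

```text
time_s: 5.6
eef_pos: [546.3, 323.7, 117.8]
ee_rot: [0.173, 0.132, 0.976, -0.023]
force: [-0.9, -0.0, -0.9]
grip_width: -0.002
grip_force: 0.0
```

```bash
python3 - <<'E'
from p import *
show()
E
```

```text
t 5.6 loc [-9.1 49.3 36.1] F [-1.1 -0.3 -0.6] grip -0.0019199997197982322 0.029652106823050417 q [ 0.43  0.58  1.5  -0.31  0.81 -0.68]
```

Low force so far. Pushing on in small steps until the stop is felt.

>>> move_arm --moves '[{"turn": [0, 0, 0], "translation": [-2, 0, 0], "hand": 0}, {"turn": [0, 0, 0], "translation": [0, 0, 0], "hand": 0}, {"turn": [0, 0, 0], "translation": [0, 0, 0], "hand": 0}]'

```text
time_s: 5.85
eef_pos: [547.4, 323.3, 118.1]
ee_rot: [0.173, 0.132, 0.976, -0.023]
force: [-1.1, 1.0, 0.6]
grip_width: 0.001
grip_force: 0.8
```

```bash
python3 - <<'E'
from p import *
show()
E
```

```text
t 5.85 loc [-7.9 49.3 36. ] F [-1.1  0.7  1. ] grip 0.0005609296721652162 0.8043698268011212 q [ 0.43  0.58  1.49 -0.31  0.81 -0.68]
```

>>> move_arm --moves '[{"turn": [0, 0, 0], "translation": [-2, 0, 0], "hand": 0}, {"turn": [0, 0, 0], "translation": [0, 0, 0], "hand": 0}, {"turn": [0, 0, 0], "translation": [0, 0, 0], "hand": 0}]'

```text
time_s: 6.1
eef_pos: [548.4, 323.0, 118.3]
ee_rot: [0.172, 0.132, 0.976, -0.023]
force: [-6.9, 2.5, -0.5]
grip_width: 0.003
grip_force: 3.0
```

```bash
python3 - <<'E'
from p import *
show()
E
```

```text
t 6.1 loc [-6.8 49.2 35.8] F [-7.   0.6  2. ] grip 0.003025915537619104 2.9839329700917006 q [ 0.43  0.59  1.49 -0.31  0.82 -0.69]
```

>>> move_arm --moves '[{"turn": [0, 0, 0], "translation": [-2, 0, 0], "hand": 0}, {"turn": [0, 0, 0], "translation": [0, 0, 0], "hand": 0}, {"turn": [0, 0, 0], "translation": [0, 0, 0], "hand": 0}]'

```text
time_s: 6.35
eef_pos: [548.7, 322.9, 118.3]
ee_rot: [0.17, 0.132, 0.976, -0.023]
force: [-13.0, 3.9, 1.5]
grip_width: 0.002
grip_force: 7.1
```

```bash
python3 - <<'E'
from p import *
show()
E
```

```text
t 6.35 loc [-6.5 49.2 35.7] F [-12.2   0.2   6. ] grip 0.001636105524397118 7.1333760023117065 q [ 0.43  0.59  1.49 -0.3   0.82 -0.69]
```

At the stop: 12 N with no further travel. One more nudge, then I'll back off and check.

>>> move_arm --moves '[{"turn": [0, 0, 0], "translation": [-2, 0, 0], "hand": 0}, {"turn": [0, 0, 0], "translation": [0, 0, 0], "hand": 0}, {"turn": [0, 0, 0], "translation": [8, 0, 0], "hand": 0}, {"turn": [0, 0, 0], "translation": [12, 0, 0], "hand": 0}, {"turn": [0, 0, 0], "translation": [15, 0, 0], "hand": 0}, {"turn": [0, 0, 0], "translation": [15, 0, 0], "hand": 0}, {"turn": [0, 0, 0], "translation": [0, 0, -20], "hand": 0}, {"turn": [0, 0, 0], "translation": [0, 0, -20], "hand": 0}, {"turn": [0, 0, 0], "translation": [0, 0, 0], "hand": 0}]'

```text
time_s: 7.1
eef_pos: [495.0, 339.1, 144.4]
ee_rot: [0.175, 0.132, 0.975, -0.021]
force: [1.2, -0.6, 0.6]
grip_width: 0.002
grip_force: 0.0
```

```bash
python3 - <<'E'
from p import *
show()
c=capture('top'); m=np.zeros((400,640),bool); m[195:240,225:250]=1
P=(pts(c,m)-M)@F.T; P=P[(abs(P[:,1]-50)<11)&(abs(P[:,0])<26)]
for a in range(-25,25,4):
    q=P[(P[:,0]>=a)&(P[:,0]<a+4)]; print(a+2,len(q),q[:,2].max().round(1) if len(q) else '')
E
cat kin.txt | wc -l
```

```text
t 7.1 loc [-50.3  50.5  79.4] F [ 1.5 -0.2  0.1] grip 0.0017706626858264487 0.0 q [ 0.5   0.49  1.58 -0.33  0.84 -0.61]
-23 14 11.7
-19 12 11.5
-15 11 12.3
-11 14 11.1
-7 11 14.2
-3 12 14.1
1 4 20.7
5 7 28.9
9 21 30.2
13 29 33.3
17 15 31.5
21 12 11.9
25 14 12.3
13
```

```bash
python3 - <<'E'
from p import *
c=capture('top'); a=cv2.imread('pics/top0.png').astype(int); b=c['image'].astype(int)
r=np.s_[205:234,228:246]; d=abs(a[r]-b[r]).max(2); print('lever diff mean',d.mean(),'max',d.max(),(d>25).sum())
r=np.s_[205:222,214:230]; d=abs(a[r]-b[r]).max(2); print('btn diff',d.mean(),(d>25).sum())
s=cv2.imread('pics/d.png') 
h=cv2.cvtColor(c['image'],cv2.COLOR_BGR2HSV); m=np.zeros((400,640),bool); m[200:225,210:232]=1
m&=(h[...,0]>18)&(h[...,0]<35)&(h[...,1]>130)
P=(pts(c,m)-M)@F.T; print(len(P),np.percentile(P[:,2],[20,50,80]))
E
```

```text
lever diff mean 6.076628352490421 max 50 2
btn diff 5.926470588235294 0
27 [13.04363932 15.91243916 17.67932433]
```

Lever and button look the same as at the start, so the lever is latched. Before planning the cover arc I'll fit the arm's kinematics from the logged samples to check reach and wrist limits.

```bash
cat > kin.py <<'E'
from p import *
from scipy.optimize import least_squares
import re
def rows():
    out=[]
    for l in open('kin.txt'): out.append(np.array(eval(l.replace('np.float64',''))))
    return np.array(out)
def rots(q):
    A=Ro.from_euler('z',q[0]);B=A*Ro.from_euler('y',q[1]);C=B*Ro.from_euler('y',q[2]);D=C*Ro.from_euler('z',q[3])*Ro.from_euler('y',q[4]);return A,B,C,D,D*Ro.from_euler('z',q[5]+np.pi/2)
def row(q):
    A,B,C,D,E=rots(q); e=np.eye(3)
    return np.stack([A.apply(e[0]),A.apply(e[2]),B.apply(e[0]),B.apply(e[2]),C.apply(e[0]),C.apply(e[2]),D.apply(e[2])],1)
d=rows(); G=np.vstack([row(x[:6]) for x in d]); y=d[:,6:9].ravel()
# light ridge for poorly seen parameters
W=np.vstack([G,0.02*np.eye(7)]); par=np.linalg.lstsq(W,np.r_[y,np.zeros(7)],rcond=None)[0]
def fk(q): return row(q)@par, rots(q)[4]
LO=np.array([-2.94,-.97,.19,-1.23,.02,-2.88]);HI=np.array([2.94,2.17,2.56,4.37,3.11,2.88])
def ik(P,R,q0):
    f=lambda q:np.r_[(fk(q)[0]-P)/100,(fk(q)[1].inv()*R).as_rotvec()]
    r=least_squares(f,np.clip(q0,LO+.01,HI-.01),bounds=(LO,HI)); return r.x,np.linalg.norm(r.fun)
if __name__=='__main__':
    print('par',par.round(1),'rms',(G@par-y).std(),'rot err',max(np.linalg.norm((rots(x[:6])[4].inv()*Ro.from_quat(x[[10,11,12,9]])).as_rotvec()) for x in d))
    q00=sense()['joints']
    for al in(20,35,45,55):
      for flip in(1,-1):
        q=q00.copy(); 
        if flip<0: q[5]=min(q[5]+np.pi,2.8)
        print('alpha',al,flip)
        for th in(0,30,60,90):
            t=np.radians(th); a=np.radians(al)-t
            P=L(58,-65,34)+104*(-np.cos(t)*ex+np.sin(t)*n)
            q,e=ik(P,orient(a,flip),q); print('  ',th,q.round(2),round(e,3))
E
python3 kin.py
```

```text
par [ 181.5 -543.1  -52.5  480.3 -131.3  273.2 -267. ] rms 25.609277683753795 rot err 6.281142423350308e-16
alpha 20 1
   0 [ 0.27  0.51  1.52 -0.64  0.58 -0.59] 0.0
   30 [ 0.38  0.28  1.87 -0.14  0.86 -0.83] 0.0
   60 [ 0.53  0.1   1.87  0.25  1.42 -0.84] 0.0
   90 [ 0.65  0.06  1.53  0.75  2.04 -0.48] 0.0
alpha 20 -1
   0 [ 0.27  0.51  1.52 -0.64  0.58  2.55] 0.0
   30 [ 0.38  0.28  1.87 -0.14  0.86  2.31] 0.0
   60 [0.53 0.1  1.87 0.25 1.42 2.3 ] 0.0
   90 [0.65 0.06 1.53 0.75 2.04 2.67] 0.0
alpha 35 1
   0 [ 0.23  0.62  1.16 -0.76  0.61 -0.6 ] 0.0
   30 [ 0.32  0.39  1.65 -0.35  0.76 -0.77] 0.0
   60 [ 0.44  0.2   1.82  0.06  1.19 -0.89] 0.0
   90 [ 0.56  0.09  1.67  0.45  1.8  -0.73] 0.0
alpha 35 -1
   0 [ 0.23  0.62  1.16 -0.76  0.61  2.54] 0.0
   30 [ 0.32  0.39  1.65 -0.35  0.76  2.37] 0.0
   60 [0.44 0.2  1.82 0.06 1.19 2.25] 0.0
   90 [0.56 0.09 1.67 0.45 1.8  2.41] 0.0
alpha 45 1
   0 [ 0.22  0.74  0.79 -0.75  0.67 -0.72] 0.0
   30 [ 0.28  0.47  1.46 -0.47  0.74 -0.74] 0.0
   60 [ 0.38  0.27  1.72 -0.06  1.07 -0.89] 0.0
   90 [ 0.5   0.14  1.7   0.3   1.62 -0.83] 0.0
alpha 45 -1
   0 [ 0.22  0.74  0.79 -0.75  0.67  2.42] 0.0
   30 [ 0.28  0.47  1.46 -0.47  0.74  2.4 ] 0.0
   60 [ 0.38  0.27  1.72 -0.06  1.07  2.25] 0.0
   90 [0.5  0.14 1.7  0.3  1.62 2.31] 0.0
alpha 55 1
   0 [ 0.2   0.89  0.34 -0.66  0.83 -0.92] 0.083
   30 [ 0.26  0.55  1.22 -0.56  0.74 -0.75] 0.0
   60 [ 0.34  0.35  1.59 -0.18  0.99 -0.88] 0.0
   90 [ 0.44  0.2   1.68  0.17  1.46 -0.9 ] 0.0
alpha 55 -1
   0 [ 0.2   0.89  0.34 -0.66  0.83  2.22] 0.083
   30 [ 0.26  0.55  1.22 -0.56  0.74  2.39] 0.0
   60 [ 0.34  0.35  1.59 -0.18  0.99  2.26] 0.0
   90 [0.44 0.2  1.68 0.17 1.46 2.24] 0.0
```

Rotation fits exactly; the position model is missing an offset term, so I'll add general offsets.

```bash
python3 - <<'E'
s=open('kin.py').read()
s=s.replace("C.apply(e[2]),D.apply(e[2])],1)","C.apply(e[2]),D.apply(e[2]),A.apply(e[1]),D.apply(e[0]),D.apply(e[1]),E.apply(e[0]),E.apply(e[1])],1)").replace("0.02*np.eye(7)","1e-5*np.eye(12)").replace("np.zeros(7)","np.zeros(12)")
open('kin.py','w').write(s)
E
python3 kin.py | head -1; python3 - <<'E'
from kin import *
print((G@par-y).reshape(-1,3).round(1))
E
python3 kin.py|grep -A4 -E "alpha (35|45) 1"
```

```text
par [  0.  201.3  -0.  438.9  39.  397.5 236.3 116.3  -0.    0.    0.   -0. ] rms 9.05762220469667e-08 rot err 6.281142423350308e-16
[[ 0. -0.  0.]
 [-0.  0. -0.]
 [-0. -0. -0.]
 [-0. -0. -0.]
 [-0. -0. -0.]
 [-0. -0. -0.]
 [ 0.  0.  0.]
 [-0.  0. -0.]
 [ 0.  0.  0.]
 [ 0.  0.  0.]
 [ 0.  0.  0.]
 [ 0.  0.  0.]
 [-0.  0. -0.]]
alpha 35 1
   0 [ 0.43  0.43  1.96 -1.23  0.54  0.2 ] 0.248
   30 [ 0.32  0.3   1.85 -0.39  0.66 -0.71] 0.0
   60 [ 0.18  0.43  1.45  0.04  1.34 -1.13] 0.0
   90 [ 0.08  0.74  0.97  0.22  2.   -1.19] 0.0
--
alpha 45 1
   0 [ 0.47  0.46  1.93 -1.23  0.64  0.24] 0.41
   30 [ 0.37  0.29  1.93 -0.74  0.53 -0.35] 0.0
   60 [ 0.21  0.36  1.55 -0.04  1.15 -1.07] 0.0
   90 [ 0.1   0.65  1.07  0.16  1.82 -1.2 ] 0.0
```

```bash
python3 - <<'E'
from kin import *
q00=sense()['joints']
for al in(10,20,25,30):
    q=q00.copy(); print('alpha',al)
    for th in range(0,91,15):
        t=np.radians(th); a=np.radians(al)-t
        q,e=ik(L(58,-65,34)+104*(-np.cos(t)*ex+np.sin(t)*n),orient(a,1),q); 
        A,B,C,D,E=rots(q); fl=(fk(q)[0]-236*E.as_matrix()[:,2])
        print('  ',th,q.round(2),round(e,3),'wrist',fl.round(0), 'elbow',(A.apply([0,116,201])+438.9*B.apply([0,0,1])).round(0))
E
```

```text
alpha 10
   0 [ 0.34  0.39  1.93 -0.68  0.47 -0.4 ] 0.0 wrist [369. 254. 308.] elbow [120. 165. 607.]
   15 [ 0.28  0.37  1.79 -0.2   0.77 -0.9 ] 0.0 wrist [419. 240. 358.] elbow [121. 155. 610.]
   30 [ 0.22  0.41  1.62 -0.    1.11 -1.09] 0.0 wrist [479. 224. 393.] elbow [147. 151. 603.]
   45 [ 0.16  0.5   1.42  0.11  1.46 -1.17] 0.0 wrist [545. 205. 411.] elbow [191. 148. 585.]
   60 [ 0.11  0.63  1.21  0.19  1.78 -1.19] 0.0 wrist [614. 186. 410.] elbow [245. 144. 555.]
   75 [ 0.08  0.79  0.99  0.28  2.1  -1.18] 0.0 wrist [681. 168. 391.] elbow [301. 139. 511.]
   90 [ 0.05  0.96  0.76  0.41  2.4  -1.1 ] 0.0 wrist [740. 151. 355.] elbow [354. 133. 453.]
alpha 20
   0 [ 0.39  0.4   2.   -1.23  0.43  0.16] 0.001 wrist [337. 263. 284.] elbow [116. 173. 604.]
   15 [ 0.32  0.34  1.88 -0.43  0.6  -0.66] 0.0 wrist [381. 251. 344.] elbow [103. 157. 614.]
   30 [ 0.26  0.36  1.71 -0.11  0.93 -0.99] 0.0 wrist [439. 235. 389.] elbow [119. 151. 612.]
   45 [ 0.19  0.43  1.52  0.04  1.27 -1.12] 0.0 wrist [506. 216. 418.] elbow [157. 149. 600.]
   60 [ 0.14  0.55  1.31  0.14  1.61 -1.18] 0.0 
[... 869 characters left out ...]
61. 403.] elbow [316. 136. 497.]
alpha 30
   0 [ 0.42  0.42  1.98 -1.23  0.5   0.18] 0.166 wrist [338. 276. 283.] elbow [117. 178. 602.]
   15 [ 0.37  0.34  1.96 -0.84  0.48 -0.25] 0.0 wrist [347. 260. 323.] elbow [ 93. 161. 615.]
   30 [ 0.3   0.31  1.8  -0.28  0.75 -0.82] 0.0 wrist [401. 245. 379.] elbow [ 95. 151. 618.]
   45 [ 0.23  0.36  1.61 -0.05  1.09 -1.05] 0.0 wrist [467. 227. 418.] elbow [126. 148. 611.]
   60 [ 0.16  0.47  1.4   0.07  1.43 -1.15] 0.0 wrist [540. 207. 438.] elbow [177. 147. 593.]
   75 [ 0.11  0.61  1.17  0.16  1.76 -1.19] 0.0 wrist [616. 186. 438.] elbow [238. 143. 560.]
   90 [ 0.07  0.79  0.92  0.25  2.09 -1.18] 0.0 wrist [689. 165. 417.] elbow [302. 138. 511.]
```

The kinematics are now exact. With a tilt of 10° at the grasp, the whole 90° arc stays inside the joint ranges, with the wrist well above the bottle. Moving to hover over the tab.

```bash
python3 - <<'E'
from p import *
show(); R=orient(np.radians(10)); z=R.as_matrix()[:,2]
plan(L(-46,-65,34)-50*z,R,5)
E
```

```text
t 7.2 loc [-51.3  49.4  76.4] F [-0.6  0.5 -0.3] grip -7.248137984990993e-05 0.0 q [ 0.5   0.49  1.58 -0.33  0.84 -0.61]
rows 5 turn [ 0.0005 -0.0343  0.0001] trans [  0.58 -22.89  -1.45]
```

>>> move_arm --moves '[{"turn": [0, -0.0343, 0], "translation": [0.6, -22.9, -1.5], "hand": 0.6}, {"turn": [0, -0.0343, 0], "translation": [0.6, -22.9, -1.5], "hand": 0.6}, {"turn": [0, -0.0343, 0], "translation": [0.6, -22.9, -1.5], "hand": 0.6}, {"turn": [0, -0.0343, 0], "translation": [0.6, -22.9, -1.5], "hand": 0.6}, {"turn": [0, -0.0343, 0], "translation": [0.6, -22.9, -1.5], "hand": 0.6}, {"turn": [0, 0, 0], "translation": [0, 0, 0], "hand": 0.6}, {"turn": [0, 0, 0], "translation": [0, 0, 0], "hand": 0.6}, {"turn": [0, 0, 0], "translation": [0, 0, 0], "hand": 0.6}]'

```text
time_s: 7.87
eef_pos: [459.0, 229.3, 146.0]
ee_rot: [0.256, 0.13, 0.957, -0.034]
force: [0.6, -0.0, 0.1]
grip_width: 0.599
grip_force: 0.0
```

```bash
python3 - <<'E'
from p import *
show(); R=orient(np.radians(10)); plan(L(-46,-65,34),R,3)
E
```

```text
t 7.8667 loc [-54.8 -64.9  82.7] F [ 0.6  0.1 -0.1] grip 0.5992494302991733 0.0 q [ 0.37  0.29  1.93 -0.59  0.57 -0.48]
rows 3 turn [ 0.0005 -0.0006  0.0001] trans [-0.1  -0.05 16.51]
```

>>> move_arm --moves '[{"turn": [0, 0, 0], "translation": [0, 0, 16.5], "hand": 0.6}, {"turn": [0, 0, 0], "translation": [0, 0, 16.5], "hand": 0.6}, {"turn": [0, 0, 0], "translation": [0, 0, 16.5], "hand": 0.6}, {"turn": [0, 0, 0], "translation": [0, 0, 0], "hand": 0.6}, {"turn": [0, 0, 0], "translation": [0, 0, 0], "hand": 0.6}]'

```text
time_s: 8.28
eef_pos: [482.4, 222.9, 102.7]
ee_rot: [0.255, 0.13, 0.958, -0.034]
force: [0.2, 0.1, 0.4]
grip_width: 0.602
grip_force: 0.0
```

```bash
python3 - <<'E'
from p import *
show(); R=orient(np.radians(10)); plan(L(-46,-65,34),R,3)
b=capture('top')['image'][160:300,190:350]; cv2.imwrite('pics/g.png',cv2.resize(b,None,fx=4,fy=4,interpolation=cv2.INTER_CUBIC))
E
```

```text
t 8.2833 loc [-46.8 -64.9  33.7] F [0.3 0.2 0.3] grip 0.6023678330328781 0.0 q [ 0.34  0.39  1.93 -0.67  0.47 -0.41]
rows 3 turn [ 0.0003 -0.0009  0.0003] trans [-0.29 -0.04 -0.03]
```

View pics/g.png

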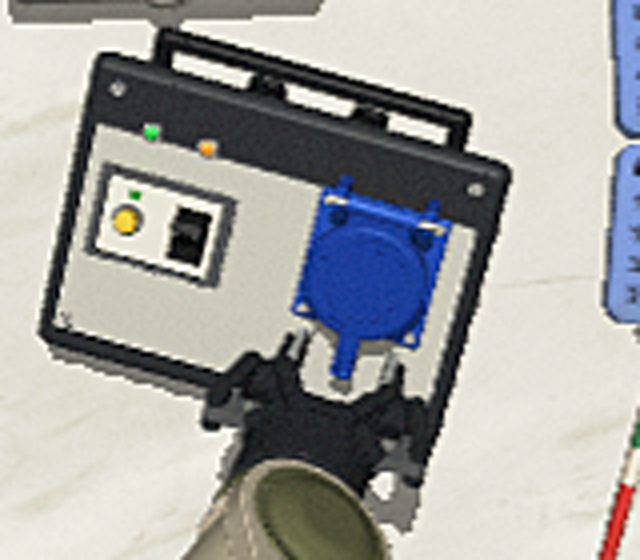

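The open fingertips, at (297,345) and (393,370), straddle the tab at (345,358). Closing on it.

>>> move_arm --grip_force 50 --moves '[{"turn": [0, 0, 0], "translation": [0, 0, 0], "hand": 0}, {"turn": [0, 0, 0], "translation": [0, 0, 0], "hand": 0}, {"turn": [0, 0, 0], "translation": [0, 0, 0], "hand": 0}, {"turn": [0, 0, 0], "translation": [0, 0, 0], "hand": 0}, {"turn": [0, 0, 0], "translation": [0, 0, 0], "hand": 0}, {"turn": [0, 0, 0], "translation": [0, 0, 0], "hand": 0}]'

```text
time_s: 8.83
eef_pos: [482.3, 222.7, 103.6]
ee_rot: [0.256, 0.13, 0.957, -0.034]
force: [-2.3, 0.3, 3.4]
grip_width: 0.15
grip_force: 50.5
```

```bash
python3 - <<'E'
from p import *
show(); s,p,r=cur()
H=L(58,-65,34); d=F@(p-H); print('rel hinge',d.round(1),'radius',np.hypot(d[0],d[2]))
# arc: rotate about +ey through hinge by 90 deg, in body frame
w=r.inv().apply(ey)*np.pi/2   # sign check below
for sg in(1,-1):
    q=Ro.from_rotvec(sg*ey*np.pi/2); print(sg,(F@q.apply(p-H)).round(1))
    N=30; R1=q*r; P1=H+q.apply(p-H); plan(P1,R1,N)
E
```

```text
t 8.8333 loc [-46.6 -65.1  34.6] F [-1.  -0.3  4. ] grip 0.15029849861646152 50.47435104846954 q [ 0.34  0.39  1.93 -0.67  0.47 -0.41]
rel hinge [-1.046e+02 -1.000e-01  6.000e-01] radius 104.56405497699647
1 [ 6.000e-01 -1.000e-01  1.046e+02]
rows 30 turn [-0.      0.0524  0.0001] trans [-1.12  0.01 -5.36]
-1 [-6.000e-01 -1.000e-01 -1.046e+02]
rows 30 turn [ 0.     -0.0524 -0.0001] trans [ 0.84 -0.01  5.41]
```

Gripped: about 13 mm opening at 50 N. Starting the lift along the hinge arc.

>>> move_arm --moves '[{"turn": [0, 0.0524, 0], "translation": [-1.1, 0, -5.4], "hand": 0}, {"turn": [0, 0.0524, 0], "translation": [-1.1, 0, -5.4], "hand": 0}, {"turn": [0, 0.0524, 0], "translation": [-1.1, 0, -5.4], "hand": 0}, {"turn": [0, 0.0524, 0], "translation": [-1.1, 0, -5.4], "hand": 0}, {"turn": [0, 0.0524, 0], "translation": [-1.1, 0, -5.4], "hand": 0}, {"turn": [0, 0.0524, 0], "translation": [-1.1, 0, -5.4], "hand": 0}, {"turn": [0, 0.0524, 0], "translation": [-1.1, 0, -5.4], "hand": 0}, {"turn": [0, 0.0524, 0], "translation": [-1.1, 0, -5.4], "hand": 0}, {"turn": [0, 0, 0], "translation": [0, 0, 0], "hand": 0}]'

```text
time_s: 9.58
eef_pos: [476.7, 224.1, 147.1]
ee_rot: [0.05, 0.135, 0.99, -0.006]
force: [-1.3, 2.6, -1.7]
grip_width: 0.145
grip_force: 50.1
```

```bash
cat > arc.py <<'E'
from p import *
show(); s,p,r=cur(); H=L(58,-65,34); d=F@(p-H); th=np.arctan2(d[2],-d[0]); z=r.as_matrix()[:,2]; al=np.arctan2(z@ex,-z@n)
print('rel',d.round(1),'radius',np.hypot(d[0],d[2]),'theta',np.degrees(th),'tool al+th',np.degrees(al+th))
P1=H+104.5*n-.1*ey; plan(P1,orient(np.radians(10)-np.pi/2),int(sys.argv[1]))
E
python3 arc.py 22
```

```text
t 9.5833 loc [-37.1 -65.2  77.4] F [-2.4  2.1 -0.9] grip 0.14456537183603207 50.092198848724365 q [ 0.24  0.39  1.69 -0.06  0.98 -1.03]
rel [-95.1  -0.2  43.4] radius 104.54273524986357 theta 24.537965605790852 tool al+th 10.272910638479114
rows 22 turn [0.0001 0.0521 0.    ] trans [-1.1   0.01 -5.32]
```

On track (24.5°, radius 104.5, low forces). Continuing.

>>> move_arm --moves '[{"turn": [0, 0.0521, 0], "translation": [-1.1, 0, -5.3], "hand": 0}, {"turn": [0, 0.0521, 0], "translation": [-1.1, 0, -5.3], "hand": 0}, {"turn": [0, 0.0521, 0], "translation": [-1.1, 0, -5.3], "hand": 0}, {"turn": [0, 0.0521, 0], "translation": [-1.1, 0, -5.3], "hand": 0}, {"turn": [0, 0.0521, 0], "translation": [-1.1, 0, -5.3], "hand": 0}, {"turn": [0, 0.0521, 0], "translation": [-1.1, 0, -5.3], "hand": 0}, {"turn": [0, 0.0521, 0], "translation": [-1.1, 0, -5.3], "hand": 0}, {"turn": [0, 0.0521, 0], "translation": [-1.1, 0, -5.3], "hand": 0}, {"turn": [0, 0.0521, 0], "translation": [-1.1, 0, -5.3], "hand": 0}, {"turn": [0, 0, 0], "translation": [0, 0, 0], "hand": 0}]'

```text
time_s: 10.42
eef_pos: [490.9, 220.2, 192.0]
ee_rot: [-0.181, 0.132, 0.974, 0.025]
force: [-3.1, 2.7, -0.2]
grip_width: 0.151
grip_force: 50.1
```

```bash
python3 arc.py 13
```

```text
t 10.4167 loc [ -7.9 -65.2 114.6] F [-3.5  1.8  1.1] grip 0.15117341831708478 50.13809144496918 q [ 0.14  0.55  1.34  0.14  1.59 -1.18]
rel [-65.9  -0.2  80.6] radius 104.12622936283246 theta 50.74704642828222 tool al+th 9.64058999906637
rows 13 turn [0.0001 0.0522 0.    ] trans [-1.05  0.01 -5.39]
```

>>> move_arm --moves '[{"turn": [0, 0.0522, 0], "translation": [-1.1, 0, -5.4], "hand": 0}, {"turn": [0, 0.0522, 0], "translation": [-1.1, 0, -5.4], "hand": 0}, {"turn": [0, 0.0522, 0], "translation": [-1.1, 0, -5.4], "hand": 0}, {"turn": [0, 0.0522, 0], "translation": [-1.1, 0, -5.4], "hand": 0}, {"turn": [0, 0.0522, 0], "translation": [-1.1, 0, -5.4], "hand": 0}, {"turn": [0, 0.0522, 0], "translation": [-1.1, 0, -5.4], "hand": 0}, {"turn": [0, 0.0522, 0], "translation": [-1.1, 0, -5.4], "hand": 0}, {"turn": [0, 0.0522, 0], "translation": [-1.1, 0, -5.4], "hand": 0}, {"turn": [0, 0, 0], "translation": [0, 0, 0], "hand": 0}]'

```text
time_s: 11.17
eef_pos: [519.4, 212.3, 223.2]
ee_rot: [-0.38, 0.124, 0.915, 0.051]
force: [-1.7, 1.8, 1.0]
grip_width: 0.151
grip_force: 50.1
```

```bash
python3 arc.py 5
```

```text
t 11.1667 loc [ 30.5 -65.2 133.9] F [-1.6  1.3  1.7] grip 0.15092066642208815 50.05258798599243 q [ 0.07  0.79  0.99  0.28  2.1  -1.18]
rel [-27.5  -0.2  99.9] radius 103.56967192213911 theta 74.62515535797293 tool al+th 9.574653637209911
rows 5 turn [-0.0001  0.0522  0.    ] trans [-0.91  0.01 -5.51]
```

>>> move_arm --moves '[{"turn": [0, 0.0522, 0], "translation": [-1, 0, -5.5], "hand": 0}, {"turn": [0, 0.0522, 0], "translation": [-1, 0, -5.5], "hand": 0}, {"turn": [0, 0.0522, 0], "translation": [-1, 0, -5.5], "hand": 0}, {"turn": [0, 0.0522, 0], "translation": [-1, 0, -5.5], "hand": 0}, {"turn": [0, 0.0522, 0], "translation": [-1, 0, -5.5], "hand": 0}, {"turn": [0, 0, 0], "translation": [0, 0, 0], "hand": 0}, {"turn": [0, 0, 0], "translation": [0, 0, 0], "hand": 0}, {"turn": [0, 0, 0], "translation": [0, 0, 0], "hand": 0}, {"turn": [0, 0, 0], "translation": [0, 0, 0], "hand": 0}]'

```text
time_s: 11.92
eef_pos: [543.0, 205.9, 236.0]
ee_rot: [-0.493, 0.117, 0.86, 0.067]
force: [4.6, -1.9, -24.2]
grip_width: 0.153
grip_force: 49.2
```

```bash
python3 arc.py 1; python3 - <<'E'
from p import *
a=capture('scene')['image'][130:330,190:450]; cv2.imwrite('pics/end.png',cv2.resize(a,None,fx=3,fy=3,interpolation=cv2.INTER_CUBIC))
c=capture('top'); a=cv2.imread('pics/top0.png').astype(int); b=c['image'].astype(int)
for nme,r in dict(lever=np.s_[205:234,228:246],btn=np.s_[205:222,214:230],timer=np.s_[265:305,375:415],marker=np.s_[250:310,330:362],bottle=np.s_[122:150,308:332]).items():
    d=abs(a[r]-b[r]).max(2); print(nme,d.mean().round(1),(d>40).sum())
h=cv2.cvtColor(c['image'],cv2.COLOR_BGR2HSV); 
E
```

```text
t 11.9167 loc [ 57.9 -65.1 137.5] F [ -3.7  -0.6 -24.4] grip 0.15254199729229242 49.24453675746918 q [ 0.05  0.96  0.77  0.41  2.39 -1.1 ]
rel [-1.000e-01 -1.000e-01  1.035e+02] radius 103.48671100359837 theta 89.93745420808254 tool al+th 10.304289653645775
rows 1 turn [ 0.0001  0.0064 -0.0012] trans [ 0.98 -0.   -0.29]
lever 4.9 1
btn 4.4 0
timer 3.5 0
marker 43.7 826
bottle 81.2 607
```

View pics/end.png

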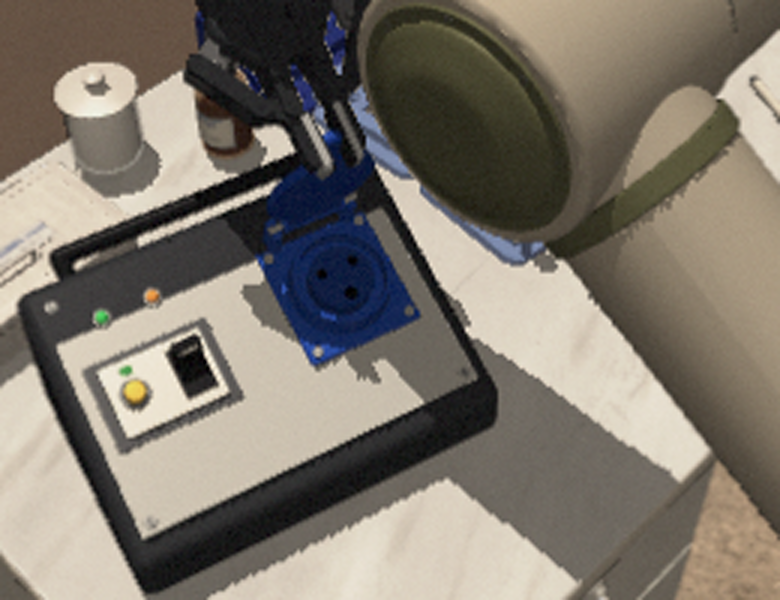

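The cover stands open with the fingers on its tab at (335,140). The lever and button are as at the start, and the bottle stands upright at (222,120). The grip is pulling 24 N along the lid's radius, so I'll ease about 1 mm toward the hinge.

>>> move_arm --moves '[{"turn": [0, 0, 0], "translation": [-1.2, 0, 0.2], "hand": 0}, {"turn": [0, 0, 0], "translation": [0, 0, 0], "hand": 0}, {"turn": [0, 0, 0], "translation": [0, 0, 0], "hand": 0}, {"turn": [0, 0, 0], "translation": [0, 0, 0], "hand": 0}, {"turn": [0, 0, 0], "translation": [0, 0, 0], "hand": 0}]'

```text
time_s: 12.43
eef_pos: [543.4, 205.7, 236.1]
ee_rot: [-0.494, 0.116, 0.859, 0.067]
force: [4.3, -0.6, -24.3]
grip_width: 0.15
grip_force: 49.2
```

```bash
python3 arc.py 1; python3 - <<'E'
from p import *
P=[]
for k in('top','scene'):
    c=capture(k); h=cv2.cvtColor(c['image'],cv2.COLOR_BGR2HSV).astype(int); m=(h[...,0]>100)&(h[...,0]<130)&(h[...,1]>130)
    Q=(pts(c,m)-M)@F.T; Q=Q[(abs(Q[:,1]+65)<40)&(Q[:,2]>50)&(Q[:,2]<150)&(abs(Q[:,0]-58)<60)]
    print(k,len(Q)); 
    if len(Q)>20:
        A=np.c_[Q[:,2],np.ones(len(Q))]; f=np.linalg.lstsq(A,Q[:,0],rcond=None)[0]; print('x vs z slope',f,'median x',np.median(Q[:,0]))
print(sense()['dq'].round(4))
E
```

```text
t 12.4333 loc [ 58.4 -65.2 137.4] F [ -4.2   0.6 -24.3] grip 0.14987154261982352 49.22015726566315 q [ 0.05  0.96  0.76  0.41  2.4  -1.1 ]
rel [  0.4  -0.2 103.4] radius 103.41928918663152 theta 90.2188789121906 tool al+th 10.414433075262583
rows 1 turn [-0.0002  0.0034  0.0007] trans [1.13 0.08 0.2 ]
top 58
x vs z slope [2.18340535e-02 5.87159794e+01] median x 61.15479638263389
scene 452
x vs z slope [4.12863457e-02 4.90395114e+01] median x 52.22498935185127
[ 0.0012 -0.     -0.0005  0.0009  0.0002  0.0012]
```

>>> move_arm --moves '[{"turn": [0, 0, 0], "translation": [-1.5, 0, 0.3], "hand": 0}, {"turn": [0, 0, 0], "translation": [-1.5, 0, 0.3], "hand": 0}, {"turn": [0, 0, 0], "translation": [0, 0, 0], "hand": 0}, {"turn": [0, 0, 0], "translation": [0, 0, 0], "hand": 0}, {"turn": [0, 0, 0], "translation": [0, 0, 0], "hand": 0}]'

```text
time_s: 12.95
eef_pos: [543.8, 205.5, 235.9]
ee_rot: [-0.495, 0.115, 0.859, 0.067]
force: [-4.5, 2.9, 2.5]
grip_width: 0.153
grip_force: 49.9
```

```bash
python3 arc.py 1; python3 -c "
from p import *
s=sense();print(s['wrist_torque'],s['tau'])"
```

```text
t 12.95 loc [ 58.7 -65.2 137.1] F [-3.9  1.6  4.1] grip 0.1533872839581612 49.93052065372467 q [ 0.05  0.96  0.76  0.41  2.4  -1.1 ]
rel [  0.7  -0.2 103.1] radius 103.1061908348793 theta 90.39007040567215 tool al+th 10.490484976156761
rows 1 turn [-0.0013  0.0018  0.0032] trans [1.5  0.12 0.45]
[ 0.23905677  0.36219909 -0.20152039] [-2.02034421e+00 -6.37053466e+01 -2.49804461e+01  2.11727293e-01
  1.26135953e+00 -3.59361141e-02]
```

The pull is gone: about 4 N now, at 90.4° and still. Handing in.

```bash
python3 -c "
from rig import finish_job
print(finish_job())"
```

```text
the job is handed in; nothing more can be done
None
```

The test button was pressed, the lever dropped and was lifted back until it latched, and the job is handed in with the gripper holding the blue cover still at about 90°; the timer is unmoved, the bottle looked upright, but the arm hid the marker from the final check.

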